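# Part a locked nest of steel beakers and put each in its size row

### The arm

A 6-joint arm with a two-finger parallel gripper is mounted at the origin on the work surface. World frame = base frame: x ahead of the robot, y to its left, z up, the work surface at z = 0. Lengths are in m, angles in degrees, forces in N, time in s.
With the tool pointing down it reaches from about 0.35 to 0.875 m from the base axis. Payload 4.2 kg.
Tool frame: the origin (TCP) lies on the centre line of the jaws, within the pads' length; the fingertips stand 25 mm ahead of it and the grasp point (between the pads) lies 6 mm ahead of it; z points along the fingers, y is the line along which they close (so a half turn about z gives the same grasp; the last joint's range is limited). The gripper opens to 87 mm and grips with 3 to 60 N. Pads are 19 mm wide; open, the fingers measure 117 mm over their backs; the gripper's body (75 mm by 190 mm) begins 51 mm behind the grasp point.
Start: joints at [90.963, 22.042, 0.453, 0, -68.411, -14.817], TCP at [0.15, 0.607, 0.248] pointing down, gripper open.
Joint ranges: [-179.83, 179.83], [-69.29, 118.12], [-61.27, 80.66], [-181.25, 117.63], [-171.15, -9.14], [-177.46, 177.46]. Speed limits (degrees/s): [159.86, 159.86, 180, 180, 180, 180].

### API

Orientations are given as a 3x3 rotation matrix whose columns are the frame's x, y, z axes.
In Python, from station import r gives the robot as it stands.
- The arm moves only by the tool move_arm, never from a script. Its argument "series" is a list of rows, each an object with "grip": the opening, from 0 (shut) to 1 (fully open); "xyz": the shift along the tool's x, y, z in mm, a list of three; "angular": the turn, a rotation vector about the tool's x, y, z in rad, a list of three. A call has 1 to 10 rows; each row is the pose to reach, as a shift and turn from the pose commanded when the call began, along the tool's axes at that moment; what a row does not reach only later rows make up. A row lasts 1/10 s, in which the tool goes at most 50 mm and 8.59 degrees, less where a joint would pass 70% of its speed; a pose out of reach is approached as far as the arm can. A call with a gripper value outside its range is refused whole. The fingers move at their own pace and stop on an object; the grip force is fixed at half the most. Time passes only in rows, so rows that repeat a pose let the fingers close. It gives the time, the measured TCP pose, the force, the opening and the grip force at its end, in the units of the state.
- r.sense(): the state, without advancing time (a new reading comes with each control period).
- r.capture(name): name is "scene" or "top"; returns a dict with "img" (420x560x3 uint8, red, green, blue), "camera_matrix" (3x3 intrinsics, pixels), "rvec" (rotation vector, rad) and "tvec" (3), from world to camera coordinates, as OpenCV has them. Camera axes: x right, y down, z forward; pixel columns grow to the right and rows downward; lengths in m; the calibration is good to about 2 mm. A picture is of the moment at which its call begins. There is no depth.
- r.finish_job(): hands the job in; it is judged then, once.
The state is a dict: "time_s": time; "joints": joint angles; "joint_velocities": joint speeds; "effort": joint torques, N m; "tcp_pos": TCP position; "ee_rot": TCP orientation; "wrist_force": force on the tool from outside, world axes, zero at the start; "moment": the same for the moment, N m; "gripper_width": opening from 0.0 (shut) to 1.0 (fully open); "gripper_force": force on a finger pad.
Only numpy, scipy, OpenCV 4.12 (cv2) and the standard library are available. Lean on these libraries where they do the work, as an engineer would, in place of code of your own. Each camera call takes 0.05 s, during which the arm holds its last target. There are 200 camera calls.

### The job

Take the nest of three steel beakers apart and stand each one upright on the white draining tray, in the row that already holds a beaker of its size. The small one lifts straight out; the medium one is caught inside the large one by a hidden catch, so turn it anticlockwise little by little, feeling with a light upward pull, until it lets go, and keep the large one standing on the bench until the medium one is out. Do not disturb the beakers already on the tray, the jar or the bowl.

Things in the scene. Friction and masses are not known exactly. Their poses are not given: they have to be found in the camera images.
- large: Large plain steel beaker of the nest: outside diameter 66 mm, height 84 mm, wall 3 mm, about 0.7 kg, weighted base (inner floor 38 mm above its underside). Stands loose on the bench, the medium beaker in it. Origin: centre of its underside, z up along its axis.
- catch_mid (a point): Centre of the catch ring inside the large beaker's mouth, 62 mm above its underside: 8 mm tall, inner diameter 50 mm, with three slots 120 degrees apart. The slots' angle is not that of this frame: it differs from nest to nest and can be neither measured nor seen while the nest is together. The ring turns with the large beaker.
- medium: Medium steel beaker of the nest: outside diameter 47 mm, height 82 mm, wall 3 mm, about 0.22 kg, inner floor 36 mm above its underside. At the start it stands on the large one's inner floor (38 mm up), its top 36 mm proud of the large one's rim. Origin: centre of its underside, z up along its axis.
- pins_mid (a point): On the medium beaker's axis, midway between its 3 round pins (10 mm thick, 5.5 mm out of the wall, 11 mm above its underside). The catch stops them after 4 mm of lift. Turned anticlockwise (from above) 0.3 to 1.1 rad from the start they meet the slots, about 0.1 rad of play either way, and it lifts out. It turns freely unless pulled; a hard pull lifts the large one too.
- small: Small steel beaker of the nest: outside diameter 34 mm, height 80 mm, wall 2.5 mm, 0.10 kg. Origin: centre of its underside, z up. At the start it stands loose on the medium one's inner floor (74 mm above the bench), its top 34 mm proud of the medium one's rim; it lifts straight out.
- tray: White draining tray fixed on the bench, 250 mm along its own x, 267 mm along its y, floor 8 mm thick, with an edge and two dividers 5 mm thick rising to 22 mm above the bench. Its three rows run along its x, 82 mm wide inside, 87 mm apart. Origin: centre of its underside.
- row_a (a point): Point on the tray's floor in the free end of the row at +y of the tray, midway across, 60 mm from the tray's middle towards its -x end. Axes as the tray's.
- row_b (a point): The same point of the middle row.
- row_c (a point): The same point of the row at -y of the tray.
- row_large: Large beaker already standing in one of the rows, about 120 mm from the row's free point, towards the tray's +x end: same shape and size as the large one of the nest. Marks that row as the row of large ones; leave alone. Origin: centre of its underside. Which row holds which size changes.
- row_medium: Medium beaker already standing in another row, as the medium one of the nest; leave alone. Origin: centre of its underside.
- row_small: Small beaker already standing in the remaining row, as the small one of the nest; leave alone. Origin: centre of its underside.
- jar: Bystander: jar with green cap, 62 mm diameter, 70 mm high. Origin: centre of its underside.
- bowl: Bystander: steel bowl, 130 mm diameter, 60 mm high. Origin: centre of its underside.
Not all that is in view belongs to the job. What is shaped like the medium but yellow is not meant. Leave any purple look-alike of the large alone.

How it is judged (in metres and radians):
On the way:
1. the medium beaker is out of the large one, which stands on the bench (z of medium in the frame of large above 0.075 m and height (world z) of large below 0.015 m and angle between large's own z axis and vertical below 0.2 rad), for 0.1 s.
At the end, for the whole second after the job is handed in: The large, medium and small beaker of the nest each stand upright (within 0.1 rad), released and at rest on the tray's floor (height within 4 mm), in the row of the beaker of the same size (within 32 mm of the row's middle line, within 110 mm of the tray's middle along the row) (((y of large in the frame of row_a between -0.032 and 0.032 m and y of row_large in the frame of row_a between -0.032 and 0.032 m) or (y of large in the frame of row_b between -0.032 and 0.032 m and y of row_large in the frame of row_b between -0.032 and 0.032 m) or (y of large in the frame of row_c between -0.032 and 0.032 m and y of row_large in the frame of row_c between -0.032 and 0.032 m)) and x of large in the frame of tray between -0.11 and 0.11 m and z of large in the frame of tray between 0.004 and 0.012 m and angle between each of large, medium, small's own z axis and vertical below 0.1 rad and linear speed of each of large, medium, small below 0.02 m/s and contact force between the fingers and large below 0.1 N and ((y of medium in the frame of row_a between -0.032 and 0.032 m and y of row_medium in the frame of row_a between -0.032 and 0.032 m) or (y of medium in the frame of row_b between -0.032 and 0.032 m and y of row_medium in the frame of row_b between -0.032 and 0.032 m) or (y of medium in the frame of row_c between -0.032 and 0.032 m and y of row_medium in the frame of row_c between -0.032 and 0.032 m)) and x of medium in the frame of tray between -0.11 and 0.11 m and z of medium in the frame of tray between 0.004 and 0.012 m and contact force between the fingers and medium below 0.1 N and ((y of small in the frame of row_a between -0.032 and 0.032 m and y of row_small in the frame of row_a between -0.032 and 0.032 m) or (y of small in the frame of row_b between -0.032 and 0.032 m and y of row_small in the frame of row_b between -0.032 and 0.032 m) or (y of small in the frame of row_c between -0.032 and 0.032 m and y of row_small in the frame of row_c between -0.032 and 0.032 m)) and x of small in the frame of tray between -0.11 and 0.11 m and z of small in the frame of tray between 0.004 and 0.012 m and contact force between the fingers and small below 0.1 N); the robot touches nothing.
It fails at once if the large beaker is lifted more than 15 mm off the bench with the medium one still in it (distance between medium and large below 0.07 m and z of medium in the frame of large above 0.02 m and height (world z) of large above 0.015 m).
It fails at once if the large beaker tips more than 0.4 rad with the medium one in it (distance between medium and large below 0.07 m and z of medium in the frame of large above 0.02 m and angle between large's own z axis and vertical above 0.4 rad).
It fails at once if a beaker already on the tray, the jar or the bowl is shifted by more than 20 mm or tipped (distance of any of row_large, row_medium, row_small, jar, bowl from where it was at the start of the episode above 0.02 m or angle between any of row_large, row_medium, row_small, jar, bowl's own z axis and vertical above 0.3 rad).
It also fails if it takes over 72 s, if anything falls off the work surface, if the arm or the gripper's body presses on something with over 40 N, if the wrist force passes 120 N, or if a joint passes its speed limit or range.

## Working session

There is one attempt and no reset: what is moved stays moved. The work goes in short steps, Python scripts to look and compute and a tool call to move; the robot and the scene stay as the last step left them, time stands still between calls to the robot, and variables do not carry over. Pictures are saved under pics/ and viewed, at most 10 in all, crops included, and the job is handed in when it is done.

Besides the shell and the picture viewer there is one more tool, called after ">>>" by a JSON object that holds its "method" and its "body". move_arm: Moves the arm, as the interface text tells. Its arguments: {"type":"object","properties":{"series":{"type":"array"}},"required":["series"]}

```bash
ls; mkdir -p pics; python3 - <<'E'
from station import r
import cv2,numpy as np
s=r.sense();print({k:np.round(v,3).tolist() for k,v in s.items()})
for n in("scene","top"):
    c=r.capture(n);cv2.imwrite(f"pics/{n}0.png",c["img"][:,:,::-1]);np.savez(f"pics/{n}0.npz",**c)
    print(n,c["camera_matrix"].tolist(),c["rvec"],c["tvec"],(-cv2.Rodrigues(c["rvec"])[0].T@np.ravel(c["tvec"])))
E
```

```text
pics
{'time_s': 0.0, 'joints': [90.961, 22.09, 0.378, -0.03, -68.41, -14.815], 'joint_velocities': [-0.054, 0.021, -0.012, 0.071, -0.039, -0.026], 'effort': [0.0, -39.066, 18.739, 4.22, 0.011, -0.0], 'tcp_pos': [0.15, 0.606, 0.246], 'ee_rot': [[0.971, -0.24, -0.0], [-0.24, -0.971, -0.002], [0.0, 0.002, -1.0]], 'wrist_force': [0.29, 0.827, -0.193], 'moment': [-0.039, 0.059, 0.003], 'gripper_force': 0.0, 'gripper_width': 0.999}
scene [[426.55655055221024, 0.0, 286.76293513313016], [0.0, 426.55655055221024, 209.31822622308536], [0.0, 0.0, 1.0]] [ 0.61020146  2.53474499 -1.29173256] [ 0.47727715 -0.08492905  1.12263507] [0.87611299 0.62636548 0.5791444 ]
top [[435.897695724819, 0.0, 283.5920395116396], [0.0, 435.897695724819, 202.87627261812352], [0.0, 0.0, 1.0]] [ 2.03731044 -2.17472865  0.24942514] [0.03479096 0.55513119 0.82767864] [0.3580521  0.01455029 0.93060194]
```

View pics/scene0.png

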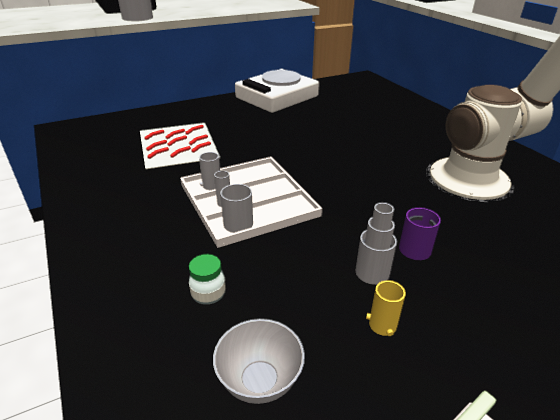

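View pics/top0.png

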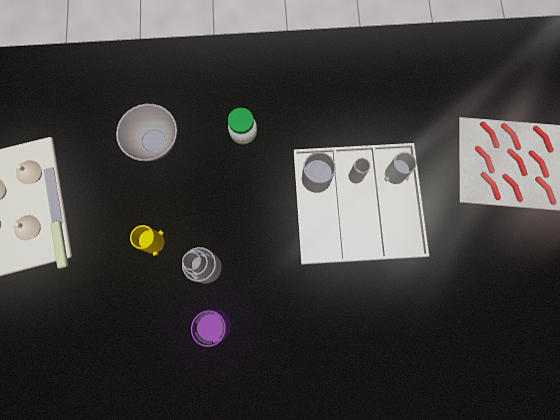

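The scene view shows the nest at about (376,245), purple beaker (420,235), yellow (387,310), jar (207,278), bowl (259,360) and tray (181–320,158–240). In the top view the nest is at (201,264), purple (209,328), yellow (148,240) and tray corners (294,149), (414,143), (428,257), (302,264). The row beakers there, left to right, are large (318,172), small (360,170) and medium (400,167).

```bash
python3 - <<'E'
import cv2,numpy as np
s=cv2.imread("pics/scene0.png");t=cv2.imread("pics/top0.png")
R=lambda i,x,y,w,h,k:cv2.resize(i[y:y+h,x:x+w],None,fx=k,fy=k,interpolation=cv2.INTER_CUBIC)
a=R(s,345,195,65,100,6);b=R(t,170,230,65,100,6)
cv2.imwrite("pics/c1.png",np.hstack([a,b]))
a=R(s,170,145,160,105,2.5);b=R(t,285,135,150,140,2.5)
h=350;p=lambda i:cv2.copyMakeBorder(i,0,h-i.shape[0],0,0,0)
cv2.imwrite("pics/c2.png",np.hstack([p(a),p(b)]))
E
```

```text
(no output)
```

View pics/c1.png

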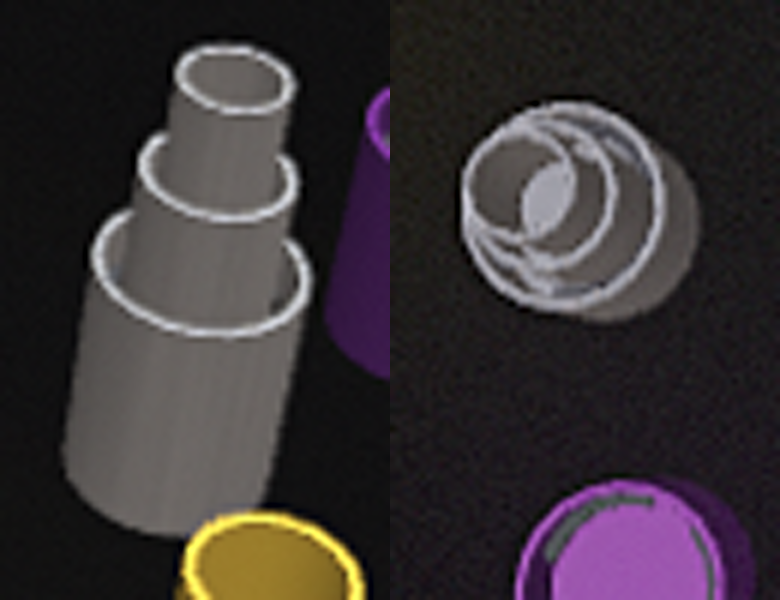

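View pics/c2.png

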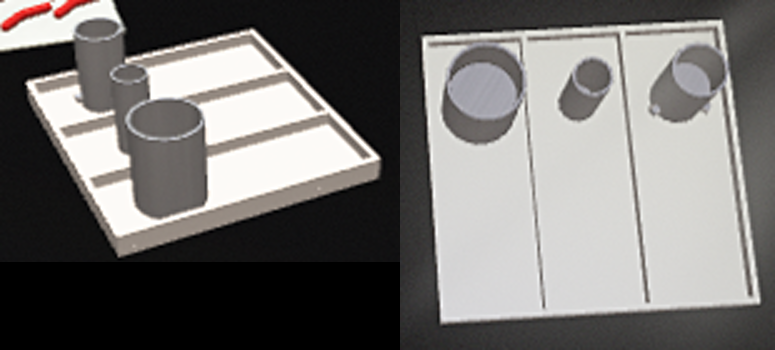

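c1: rim centres of the nest are small (384.3,208)/(191.7,261.2), medium (381.3,224.3)/(195,262.3) and large (378.7,239.7)/(199.2,264.2), scene/top. c2: tray edge corners and the row beakers' rims are readable in both views. Triangulating these.

```bash
cat > h.py <<'E'
import cv2,numpy as np
def load(n):
    c=np.load(f"pics/{n}.npz");return c["camera_matrix"],c["rvec"].ravel(),c["tvec"].ravel()
def tri(cs,ps):
    P=[];q=[]
    for (K,r,t),p in zip(cs,ps):
        P.append(np.c_[cv2.Rodrigues(r)[0],t]);q.append(cv2.undistortPoints(np.float64(p).reshape(1,1,2),K,None).ravel())
    X=cv2.triangulatePoints(P[0],P[1],q[0],q[1]).ravel();X=X[:3]/X[3]
    e=[np.linalg.norm(cv2.projectPoints(X,r,t,K,None)[0].ravel()-p) for (K,r,t),p in zip(cs,ps)]
    return X,max(e)
def plane(c,p,z):
    K,r,t=c;R=cv2.Rodrigues(r)[0];d=R.T@np.linalg.solve(K,[p[0],p[1],1]);o=-R.T@t
    return o+d*(z-o[2])/d[2]
E
python3 - <<'E'
from h import *
S,T=load("scene0"),load("top0")
for n,a,b,z in [("small",(384.3,208),(191.7,261.2),.154),("med",(381.3,224.3),(195,262.3),.12),("large",(378.7,239.7),(199.2,264.2),.084),
 ("cTL",(216.8,241),(293.8,149),.022),("cTR",(180.8,178.2),(413.8,143),.022),("cBR",(271.2,156.6),(429,255.8),.022),("cBL",(322,208.2),(301.4,263.8),.022),
 ("rl",(236.4,193),(319.8,167.4),.092),("rs",(221.6,174.6),(361.8,165),.088),("rm",(209.6,157),(404.6,163),.09),("purple",(421.5,219),(208,328.),.084)]:
    X,e=tri((S,T),(a,b));print(n,X.round(3),round(e,2),plane(S,a,z).round(3),plane(T,b,z).round(3))
E
```

```text
small [0.44  0.171 0.149] 0.61 [0.444 0.177 0.154] [0.44  0.17  0.154]
med [0.441 0.172 0.114] 0.68 [0.445 0.179 0.12 ] [0.441 0.17  0.12 ]
large [0.44  0.172 0.078] 0.89 [0.444 0.178 0.084] [0.441 0.169 0.084]
cTL [ 0.686 -0.032  0.014] 1.11 [ 0.687 -0.021  0.022] [ 0.685 -0.033  0.022]
cTR [ 0.683 -0.299  0.016] 0.8 [ 0.684 -0.288  0.022] [ 0.682 -0.298  0.022]
cBR [ 0.432 -0.298  0.018] 0.58 [ 0.435 -0.289  0.022] [ 0.433 -0.297  0.022]
cBL [ 0.434 -0.03   0.017] 0.38 [ 0.437 -0.024  0.022] [ 0.434 -0.031  0.022]
rl [ 0.619 -0.079  0.084] 0.62 [ 0.622 -0.066  0.092] [ 0.618 -0.078  0.092]
rs [ 0.62  -0.165  0.082] 0.5 [ 0.622 -0.155  0.088] [ 0.619 -0.164  0.088]
rm [ 0.617 -0.252  0.083] 0.67 [ 0.62  -0.239  0.09 ] [ 0.617 -0.251  0.09 ]
purple [0.321 0.157 0.075] 0.13 [0.331 0.165 0.084] [0.321 0.156 0.084]
```

>>> {"method": "move_arm", "body": {"series": [{"grip": 1, "xyz": [39, 35, 0], "angular": [0, 0, 0]}, {"grip": 1, "xyz": [77, 70, 0], "angular": [0, 0, 0]}, {"grip": 1, "xyz": [116, 106, 0], "angular": [0, 0, 0]}, {"grip": 1, "xyz": [155, 141, 0], "angular": [0, 0, 0]}, {"grip": 1, "xyz": [194, 176, 0], "angular": [0, 0, 0]}, {"grip": 1, "xyz": [232, 212, 0], "angular": [0, 0, 0]}, {"grip": 1, "xyz": [271, 247, 0], "angular": [0, 0, 0]}, {"grip": 1, "xyz": [310, 282, 0], "angular": [0, 0, 0]}, {"grip": 1, "xyz": [348, 317, 0], "angular": [0, 0, 0]}, {"grip": 1, "xyz": [387, 353, 0], "angular": [0, 0, 0]}]}}

```text
time_s: 1.1
tcp_pos: [0.4282, 0.1893, 0.2475]
ee_rot: [[0.971, -0.239, -0.0], [-0.239, -0.971, 0.0], [-0.0, -0.0, -1.0]]
wrist_force: [1.0, -0.1, 0.5]
gripper_width: 1.003
gripper_force: 0.0
```

```bash
cat >> h.py <<'E'
def go(r,xyz=None,yaw=None):
    s=r.sense();R=np.array(s["ee_rot"]);p=np.array(s["tcp_pos"])
    y=np.degrees(np.arctan2(R[1,0],R[0,0]))
    print("t",round(s["time_s"],2),"tcp",p.round(4),"yaw",y.round(1),"j",np.round(s["joints"],0),"F",np.round(s["wrist_force"],1),"g",round(s["gripper_width"],3),s["gripper_force"])
    if xyz is not None: print("tool mm",(R.T@(np.array(xyz)-p)*1000).round(1))
    # square-up turn to a vertical tool at the yaw
    a=np.radians(y if yaw is None else yaw);D=np.array([[np.cos(a),np.sin(a),0],[np.sin(a),-np.cos(a),0],[0,0,-1]])
    print("turn",cv2.Rodrigues(R.T@D)[0].ravel().round(3))
E
python3 - <<'E'
from h import *;from station import r
go(r,(.441,.171,.150))
E
```

```text
t 1.1 tcp [0.4282 0.1893 0.2475] yaw -13.8 j [ 44.   7. -21.  -0. -63.  32.] F [ 1.  -0.1  0.5] g 1.003 0.0
tool mm [16.8 14.8 97.5]
turn [-0.  0. -0.]
```

>>> {"method": "move_arm", "body": {"series": [{"grip": 1, "xyz": [0, 0, 0], "angular": [0, 0, 0]}, {"grip": 1, "xyz": [0, 0, 0], "angular": [0, 0, 0]}, {"grip": 1, "xyz": [0, 0, 30], "angular": [0, 0, 0]}, {"grip": 1, "xyz": [0, 0, 60], "angular": [0, 0, 0]}, {"grip": 1, "xyz": [0, 0, 85], "angular": [0, 0, 0]}, {"grip": 1, "xyz": [0, 0, 97], "angular": [0, 0, 0]}, {"grip": 1, "xyz": [0, 0, 97], "angular": [0, 0, 0]}, {"grip": 1, "xyz": [0, 0, 97], "angular": [0, 0, 0]}]}}

```text
time_s: 1.9
tcp_pos: [0.4275, 0.1924, 0.1509]
ee_rot: [[0.971, -0.237, 0.0], [-0.237, -0.971, -0.0], [0.0, -0.0, -1.0]]
wrist_force: [-0.4, -0.4, 1.0]
gripper_width: 1.0
gripper_force: 0.0
```

```bash
python3 - <<'E'
from h import *;from station import r
go(r,(.441,.171,.150))
a=r.capture("scene")["img"];b=r.capture("top")["img"]
R=lambda i,x,y,w,h,k:cv2.resize(i[y:y+h,x:x+w,::-1],None,fx=k,fy=k,interpolation=cv2.INTER_CUBIC)
cv2.imwrite("pics/g1.png",np.hstack([R(a,330,150,100,140,4),R(b,150,210,100,140,4)]))
E
```

```text
t 1.9 tcp [0.4275 0.1924 0.1509] yaw -13.7 j [ 44.  13. -29.   0. -49.  32.] F [-0.4 -0.4  1. ] g 1.0 0.0
tool mm [18.2 17.6  0.9]
turn [-0. -0.  0.]
```

View pics/g1.png

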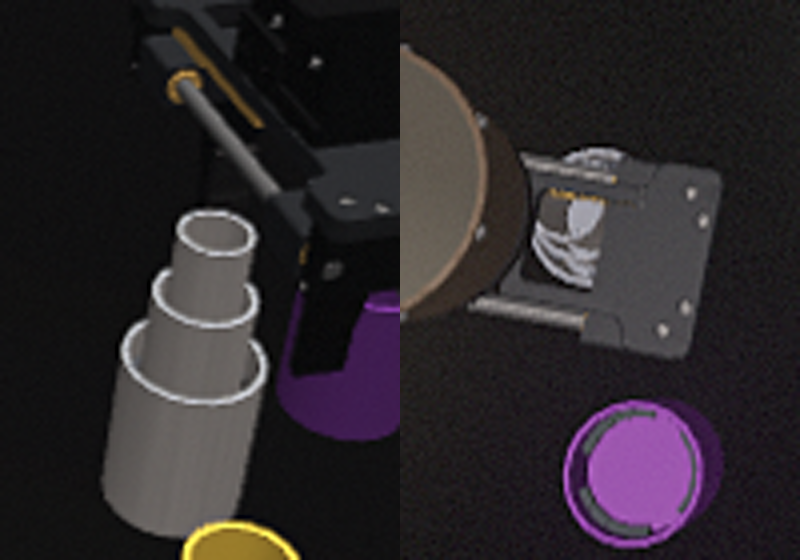

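The view shows the gripper around the small beaker but about 2 cm short of centre, because the first move was clipped by the row limits. I shift and grip.

>>> {"method": "move_arm", "body": {"series": [{"grip": 1, "xyz": [9, 9, 0], "angular": [0, 0, 0]}, {"grip": 1, "xyz": [18, 17.5, 0], "angular": [0, 0, 0]}, {"grip": 1, "xyz": [18, 17.5, 0], "angular": [0, 0, 0]}, {"grip": 0, "xyz": [18, 17.5, 0], "angular": [0, 0, 0]}, {"grip": 0, "xyz": [18, 17.5, 0], "angular": [0, 0, 0]}, {"grip": 0, "xyz": [18, 17.5, 0], "angular": [0, 0, 0]}, {"grip": 0, "xyz": [18, 17.5, 0], "angular": [0, 0, 0]}, {"grip": 0, "xyz": [18, 17.5, 0], "angular": [0, 0, 0]}, {"grip": 0, "xyz": [18, 17.5, 0], "angular": [0, 0, 0]}, {"grip": 0, "xyz": [18, 17.5, 0], "angular": [0, 0, 0]}]}}

```text
time_s: 3.0
tcp_pos: [0.4409, 0.17, 0.1505]
ee_rot: [[0.971, -0.239, -0.0], [-0.239, -0.971, -0.0], [-0.0, 0.0, -1.0]]
wrist_force: [-0.1, 0.2, -0.2]
gripper_width: 0.448
gripper_force: 0.0
```

>>> {"method": "move_arm", "body": {"series": [{"grip": 0, "xyz": [0, 0, 0], "angular": [0, 0, 0]}, {"grip": 0, "xyz": [0, 0, 0], "angular": [0, 0, 0]}, {"grip": 0, "xyz": [0, 0, 0], "angular": [0, 0, 0]}, {"grip": 0, "xyz": [0, 0, 0], "angular": [0, 0, 0]}, {"grip": 0, "xyz": [0, 0, -10], "angular": [0, 0, 0]}, {"grip": 0, "xyz": [0, 0, -25], "angular": [0, 0, 0]}, {"grip": 0, "xyz": [0, 0, -45], "angular": [0, 0, 0]}, {"grip": 0, "xyz": [0, 0, -70], "angular": [0, 0, 0]}, {"grip": 0, "xyz": [0, 0, -85], "angular": [0, 0, 0]}, {"grip": 0, "xyz": [0, 0, -85], "angular": [0, 0, 0]}]}}

```text
time_s: 4.0
tcp_pos: [0.442, 0.1706, 0.2383]
ee_rot: [[0.971, -0.239, 0.005], [-0.239, -0.971, 0.003], [0.004, -0.004, -1.0]]
wrist_force: [-0.4, -0.4, -0.6]
gripper_width: 0.374
gripper_force: 29.6
```

```bash
python3 - <<'E'
from h import *;from station import r
go(r,(.49,-.165,.235),0)
E
```

```text
t 4.0 tcp [0.442  0.1706 0.2383] yaw -13.8 j [ 41.   7. -21.   0. -61.  35.] F [-0.4 -0.4 -0.6] g 0.374 29.558860831602942
tool mm [126.8 314.4   2.5]
turn [-0.004 -0.004 -0.241]
```

>>> {"method": "move_arm", "body": {"series": [{"grip": 0, "xyz": [10, 26, 0], "angular": [0, 0, -0.02]}, {"grip": 0, "xyz": [24, 60, 0], "angular": [0, 0, -0.05]}, {"grip": 0, "xyz": [40, 98, 0], "angular": [0, 0, -0.08]}, {"grip": 0, "xyz": [55, 136, 0], "angular": [0, 0, -0.11]}, {"grip": 0, "xyz": [70, 174, 0], "angular": [0, 0, -0.14]}, {"grip": 0, "xyz": [86, 213, 0], "angular": [0, 0, -0.17]}, {"grip": 0, "xyz": [101, 251, 0], "angular": [0, 0, -0.2]}, {"grip": 0, "xyz": [115, 285, 0], "angular": [0, 0, -0.22]}, {"grip": 0, "xyz": [125, 308, 2], "angular": [0, 0, -0.24]}, {"grip": 0, "xyz": [127, 314, 2], "angular": [0, 0, -0.24]}]}}

```text
time_s: 5.0
tcp_pos: [0.4884, -0.1674, 0.232]
ee_rot: [[1.0, -0.005, -0.003], [-0.005, -1.0, 0.0], [-0.003, -0.0, -1.0]]
wrist_force: [-0.3, 0.1, -1.4]
gripper_width: 0.376
gripper_force: 29.6
```

>>> {"method": "move_arm", "body": {"series": [{"grip": 0, "xyz": [0, 0, 0], "angular": [0, 0, 0]}, {"grip": 0, "xyz": [0, 0, 0], "angular": [0, 0, 0]}]}}

```text
time_s: 5.2
tcp_pos: [0.4886, -0.1647, 0.2331]
ee_rot: [[1.0, -0.002, -0.001], [-0.002, -1.0, 0.0], [-0.001, -0.0, -1.0]]
wrist_force: [-0.3, 0.4, -0.5]
gripper_width: 0.372
gripper_force: 29.6
```

```bash
python3 - <<'E'
from h import *;from station import r
go(r,(.49,-.165,.085),0)
E
```

```text
t 5.2 tcp [ 0.4886 -0.1647  0.2331] yaw -0.1 j [ -1.  12. -16.  -0. -62.  90.] F [-0.3  0.4 -0.5] g 0.372 29.558680285845185
tool mm [  1.5   0.4 148.1]
turn [-0.     0.001 -0.002]
```

>>> {"method": "move_arm", "body": {"series": [{"grip": 0, "xyz": [1, 0, 25], "angular": [0, 0, 0]}, {"grip": 0, "xyz": [1, 0, 60], "angular": [0, 0, 0]}, {"grip": 0, "xyz": [1, 0, 95], "angular": [0, 0, 0]}, {"grip": 0, "xyz": [1, 0, 125], "angular": [0, 0, 0]}, {"grip": 0, "xyz": [1, 0, 140], "angular": [0, 0, 0]}, {"grip": 0, "xyz": [1, 0, 145], "angular": [0, 0, 0]}, {"grip": 0, "xyz": [1, 0, 148], "angular": [0, 0, 0]}, {"grip": 0, "xyz": [1, 0, 148], "angular": [0, 0, 0]}, {"grip": 0, "xyz": [1, 0, 148], "angular": [0, 0, 0]}]}}

```text
time_s: 6.1
tcp_pos: [0.4909, -0.1651, 0.0866]
ee_rot: [[1.0, -0.001, 0.002], [-0.001, -1.0, -0.0], [0.002, 0.0, -1.0]]
wrist_force: [-0.2, -0.7, -1.4]
gripper_width: 0.375
gripper_force: 29.6
```

>>> {"method": "move_arm", "body": {"series": [{"grip": 0, "xyz": [0, 0, 1.5], "angular": [0, 0, 0]}, {"grip": 0, "xyz": [0, 0, 1.5], "angular": [0, 0, 0]}, {"grip": 0.7, "xyz": [0, 0, 1.5], "angular": [0, 0, 0]}, {"grip": 0.7, "xyz": [0, 0, 1.5], "angular": [0, 0, 0]}, {"grip": 0.8, "xyz": [0, 0, 1.5], "angular": [0, 0, 0]}, {"grip": 0.8, "xyz": [0, 0, 1.5], "angular": [0, 0, 0]}, {"grip": 0.8, "xyz": [0, 0, -8], "angular": [0, 0, 0]}, {"grip": 0.8, "xyz": [0, 0, -40], "angular": [0, 0, 0]}, {"grip": 0.8, "xyz": [0, 0, -80], "angular": [0, 0, 0]}, {"grip": 0.8, "xyz": [0, 0, -100], "angular": [0, 0, 0]}]}}

```text
time_s: 7.1
tcp_pos: [0.4917, -0.1657, 0.1897]
ee_rot: [[1.0, -0.001, 0.006], [-0.001, -1.0, -0.001], [0.006, 0.001, -1.0]]
wrist_force: [0.7, 0.2, 0.1]
gripper_width: 0.797
gripper_force: 0.0
```

```bash
python3 - <<'E'
from h import *;from station import r
go(r,(.441,.171,.180),-14)
E
```

```text
t 7.1 tcp [ 0.4917 -0.1657  0.1897] yaw -0.1 j [ -1.  15. -19.   0. -56.  91.] F [0.7 0.2 0.1] g 0.797 0.0
tool mm [ -51.1 -336.6    9. ]
turn [ 0.    -0.006  0.243]
```

>>> {"method": "move_arm", "body": {"series": [{"grip": 0.8, "xyz": [-5, -30, 0], "angular": [0, 0, 0.02]}, {"grip": 0.8, "xyz": [-10, -67, 0], "angular": [0, 0, 0.05]}, {"grip": 0.8, "xyz": [-16, -106, 0], "angular": [0, 0, 0.08]}, {"grip": 0.8, "xyz": [-22, -145, 0], "angular": [0, 0, 0.11]}, {"grip": 0.8, "xyz": [-28, -184, 0], "angular": [0, 0, 0.14]}, {"grip": 0.8, "xyz": [-34, -223, 0], "angular": [0, 0, 0.17]}, {"grip": 0.8, "xyz": [-40, -262, 0], "angular": [0, 0, 0.2]}, {"grip": 0.8, "xyz": [-46, -300, 0], "angular": [0, 0, 0.22]}, {"grip": 0.8, "xyz": [-50, -328, 0], "angular": [0, 0, 0.24]}, {"grip": 0.8, "xyz": [-51, -337, 0], "angular": [0, 0, 0.24]}]}}

```text
time_s: 8.1
tcp_pos: [0.4396, 0.1741, 0.1864]
ee_rot: [[0.972, -0.236, 0.001], [-0.236, -0.972, 0.001], [0.001, -0.001, -1.0]]
wrist_force: [0.3, 0.4, -0.2]
gripper_width: 0.801
gripper_force: 0.0
```

>>> {"method": "move_arm", "body": {"series": [{"grip": 0.8, "xyz": [0, 0, 0], "angular": [0, 0, 0]}, {"grip": 0.8, "xyz": [0, 0, 0], "angular": [0, 0, 0]}]}}

```text
time_s: 8.3
tcp_pos: [0.4396, 0.1711, 0.1857]
ee_rot: [[0.971, -0.24, -0.0], [-0.24, -0.971, -0.0], [-0.0, 0.0, -1.0]]
wrist_force: [0.2, -0.1, -0.8]
gripper_width: 0.797
gripper_force: 0.0
```

```bash
python3 - <<'E'
from h import *;from station import r
go(r,(.441,.171,.114),-14)
a=r.capture("scene")["img"];b=r.capture("top")["img"]
R=lambda i,x,y,w,h,k:cv2.resize(i[y:y+h,x:x+w,::-1],None,fx=k,fy=k,interpolation=cv2.INTER_CUBIC)
cv2.imwrite("pics/g2.png",np.vstack([np.hstack([R(a,170,145,160,100,2.5),R(a,330,170,100,100,2.5)]),np.hstack([R(b,285,135,160,140,2.5),R(b,150,210,100,140,2.5)])]))
E
```

```text
t 8.3 tcp [0.4396 0.1711 0.1857] yaw -13.9 j [ 41.  11. -26.  -0. -54.  35.] F [ 0.2 -0.1 -0.8] g 0.797 0.0
tool mm [ 1.4 -0.3 71.7]
turn [0.    0.    0.002]
```

View pics/g2.png

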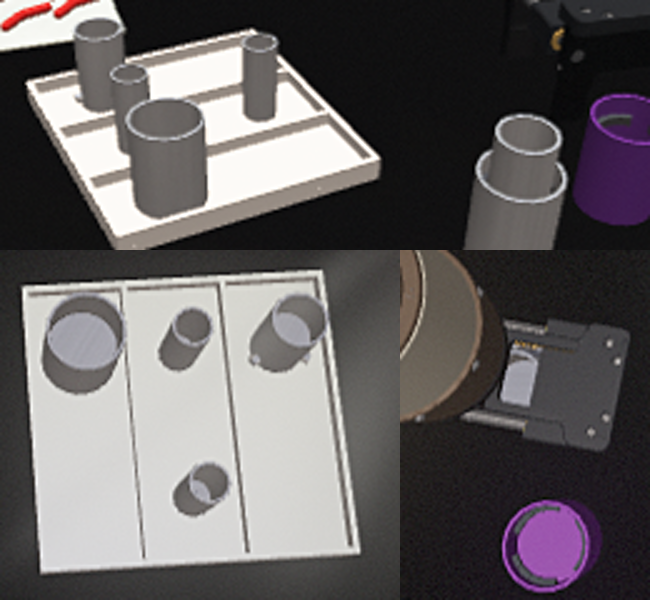

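The small beaker stands upright in the middle row (209,480), beside the row's own small one. The nest is unmoved. Next is the medium beaker.

>>> {"method": "move_arm", "body": {"series": [{"grip": 0.8, "xyz": [1, 0, 25], "angular": [0, 0, 0]}, {"grip": 0.8, "xyz": [1, 0, 50], "angular": [0, 0, 0]}, {"grip": 0.8, "xyz": [1, 0, 66], "angular": [0, 0, 0]}, {"grip": 0.8, "xyz": [1, 0, 71], "angular": [0, 0, 0]}, {"grip": 0, "xyz": [1, 0, 71], "angular": [0, 0, 0]}, {"grip": 0, "xyz": [1, 0, 71], "angular": [0, 0, 0]}, {"grip": 0, "xyz": [1, 0, 71], "angular": [0, 0, 0]}, {"grip": 0, "xyz": [1, 0, 71], "angular": [0, 0, 0]}, {"grip": 0, "xyz": [1, 0, 71], "angular": [0, 0, 0]}, {"grip": 0, "xyz": [1, 0, 71], "angular": [0, 0, 0]}]}}

```text
time_s: 9.4
tcp_pos: [0.4413, 0.1721, 0.1154]
ee_rot: [[0.971, -0.239, 0.002], [-0.239, -0.971, 0.001], [0.001, -0.002, -1.0]]
wrist_force: [-0.3, 0.9, 4.2]
gripper_width: 0.537
gripper_force: 30.0
```

>>> {"method": "move_arm", "body": {"series": [{"grip": 0, "xyz": [0, 0, 0], "angular": [0, 0, 0]}, {"grip": 0, "xyz": [0, 0, 0], "angular": [0, 0, -0.1]}, {"grip": 0, "xyz": [0, 0, 0], "angular": [0, 0, -0.2]}, {"grip": 0, "xyz": [0, 0, 0], "angular": [0, 0, -0.28]}, {"grip": 0, "xyz": [0, 0, 0], "angular": [0, 0, -0.28]}]}}

```text
time_s: 9.9
tcp_pos: [0.441, 0.1717, 0.1153]
ee_rot: [[0.999, 0.04, 0.001], [0.04, -0.999, 0.0], [0.001, -0.0, -1.0]]
wrist_force: [-1.6, 0.7, 6.1]
gripper_width: 0.535
gripper_force: 30.0
```

```bash
python3 - <<'E'
from h import *;from station import r
go(r)
E
```

```text
t 9.9 tcp [0.441  0.1717 0.1153] yaw 2.3 j [ 41.  16. -31.   0. -43.  51.] F [-1.6  0.7  6.1] g 0.535 29.99070636818942
turn [-0.    -0.001  0.   ]
```

>>> {"method": "move_arm", "body": {"series": [{"grip": 0, "xyz": [0, 0, -3], "angular": [0, 0, 0]}, {"grip": 0, "xyz": [0, 0, -6], "angular": [0, 0, 0]}, {"grip": 0, "xyz": [0, 0, -8], "angular": [0, 0, 0]}, {"grip": 0, "xyz": [0, 0, -8], "angular": [0, 0, 0]}, {"grip": 0, "xyz": [0, 0, -8], "angular": [0, 0, 0]}]}}

```text
time_s: 10.4
tcp_pos: [0.439, 0.1703, 0.1212]
ee_rot: [[0.999, 0.037, -0.004], [0.037, -0.999, -0.003], [-0.004, 0.003, -1.0]]
wrist_force: [-0.2, -0.5, -10.4]
gripper_width: 0.534
gripper_force: 30.0
```

>>> {"method": "move_arm", "body": {"series": [{"grip": 0, "xyz": [0, 0, 4], "angular": [0, 0, 0]}, {"grip": 0, "xyz": [0, 0, 6.5], "angular": [0, 0, 0]}, {"grip": 0, "xyz": [0, 0, 6.5], "angular": [0, 0, -0.06]}, {"grip": 0, "xyz": [0, 0, 6.5], "angular": [0, 0, -0.12]}, {"grip": 0, "xyz": [0, 0, 6.5], "angular": [0, 0, -0.12]}, {"grip": 0, "xyz": [0, 0, 3], "angular": [0, 0, -0.12]}, {"grip": 0, "xyz": [0, 0, 0], "angular": [0, 0, -0.12]}, {"grip": 0, "xyz": [0, 0, 0], "angular": [0, 0, -0.12]}, {"grip": 0, "xyz": [0, 0, 0], "angular": [0, 0, -0.12]}]}}

```text
time_s: 11.3
tcp_pos: [0.4406, 0.1714, 0.1229]
ee_rot: [[0.988, 0.157, -0.0], [0.157, -0.988, -0.0], [-0.0, 0.0, -1.0]]
wrist_force: [-2.4, -3.1, -0.7]
gripper_width: 0.533
gripper_force: 30.0
```

Force is light at 7.6 mm of lift, so it seems released at 0.40 rad. I check with a bit more lift.

>>> {"method": "move_arm", "body": {"series": [{"grip": 0, "xyz": [0, 0, -3], "angular": [0, 0, 0]}, {"grip": 0, "xyz": [0, 0, -5], "angular": [0, 0, 0]}, {"grip": 0, "xyz": [0, 0, -5], "angular": [0, 0, 0]}, {"grip": 0, "xyz": [0, 0, -5], "angular": [0, 0, 0]}]}}

```text
time_s: 11.7
tcp_pos: [0.4408, 0.1717, 0.1279]
ee_rot: [[0.987, 0.158, 0.0], [0.158, -0.987, 0.0], [0.0, -0.0, -1.0]]
wrist_force: [-2.1, -1.6, -2.2]
gripper_width: 0.529
gripper_force: 30.0
```

>>> {"method": "move_arm", "body": {"series": [{"grip": 0, "xyz": [0, 0, -4], "angular": [0, 0, -0.02]}, {"grip": 0, "xyz": [0, 0, -8], "angular": [0, 0, -0.02]}, {"grip": 0, "xyz": [0, 0, -12], "angular": [0, 0, -0.02]}, {"grip": 0, "xyz": [0, 0, -16], "angular": [0, 0, -0.02]}, {"grip": 0, "xyz": [0, 0, -16], "angular": [0, 0, -0.02]}]}}

```text
time_s: 12.2
tcp_pos: [0.441, 0.1718, 0.1445]
ee_rot: [[0.984, 0.178, 0.001], [0.178, -0.984, 0.001], [0.001, -0.0, -1.0]]
wrist_force: [-3.6, -1.5, 0.8]
gripper_width: 0.536
gripper_force: 30.0
```

>>> {"method": "move_arm", "body": {"series": [{"grip": 0, "xyz": [0, 0, -6], "angular": [0, 0, 0]}, {"grip": 0, "xyz": [0, 0, -14], "angular": [0, 0, 0]}, {"grip": 0, "xyz": [0, 0, -25], "angular": [0, 0, 0]}, {"grip": 0, "xyz": [0, 0, -40], "angular": [0, 0, 0]}, {"grip": 0, "xyz": [0, 0, -60], "angular": [0, 0, 0]}, {"grip": 0, "xyz": [0, 0, -80], "angular": [0, 0, 0]}, {"grip": 0, "xyz": [0, 0, -95], "angular": [0, 0, 0]}, {"grip": 0, "xyz": [0, 0, -95], "angular": [0, 0, 0]}, {"grip": 0, "xyz": [0, 0, -95], "angular": [0, 0, 0]}]}}

```text
time_s: 13.1
tcp_pos: [0.4409, 0.1719, 0.2392]
ee_rot: [[0.984, 0.177, 0.002], [0.177, -0.984, 0.002], [0.002, -0.001, -1.0]]
wrist_force: [0.1, 1.3, -2.2]
gripper_width: 0.532
gripper_force: 30.0
```

```bash
python3 - <<'E'
from h import *;from station import r
go(r,(.49,-.252,.235),0)
a=r.capture("scene");b=r.capture("top")
for n,c in(("scene3",a),("top3",b)):np.savez(f"pics/{n}.npz",**c)
R=lambda i,x,y,w,h,k:cv2.resize(i[y:y+h,x:x+w,::-1],None,fx=k,fy=k,interpolation=cv2.INTER_CUBIC)
cv2.imwrite("pics/g3.png",np.hstack([R(a["img"],330,160,100,140,4),R(b["img"],150,210,100,140,4)]))
E
```

```text
t 13.1 tcp [0.4409 0.1719 0.2392] yaw 10.2 j [ 41.   7. -21.  -0. -62.  59.] F [ 0.1  1.3 -2.2] g 0.532 29.996227723386255
tool mm [-26.8 425.9   3.5]
turn [-0.002 -0.002  0.178]
```

View pics/g3.png

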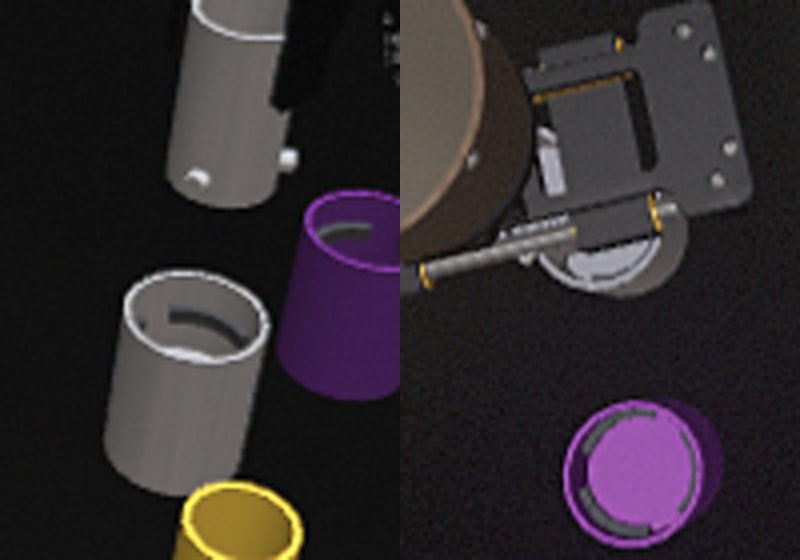

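The medium beaker is out with its pins visible at (198,178) and (288,158). The large one still stands on the bench at (195,315 rim). Carrying the medium to its row.

>>> {"method": "move_arm", "body": {"series": [{"grip": 0, "xyz": [-2, 25, 0], "angular": [0, 0, 0.01]}, {"grip": 0, "xyz": [-4, 60, 0], "angular": [0, 0, 0.03]}, {"grip": 0, "xyz": [-6, 98, 0], "angular": [0, 0, 0.04]}, {"grip": 0, "xyz": [-9, 136, 0], "angular": [0, 0, 0.06]}, {"grip": 0, "xyz": [-11, 174, 0], "angular": [0, 0, 0.08]}, {"grip": 0, "xyz": [-14, 212, 0], "angular": [0, 0, 0.1]}, {"grip": 0, "xyz": [-16, 250, 0], "angular": [0, 0, 0.12]}, {"grip": 0, "xyz": [-19, 288, 0], "angular": [0, 0, 0.14]}, {"grip": 0, "xyz": [-21, 326, 0], "angular": [0, 0, 0.15]}, {"grip": 0, "xyz": [-23, 360, 0], "angular": [0, 0, 0.16]}]}}

```text
time_s: 14.2
tcp_pos: [0.4816, -0.1886, 0.2375]
ee_rot: [[1.0, 0.017, -0.002], [0.017, -1.0, 0.0], [-0.002, -0.0, -1.0]]
wrist_force: [0.8, -0.6, -1.4]
gripper_width: 0.533
gripper_force: 30.0
```

>>> {"method": "move_arm", "body": {"series": [{"grip": 0, "xyz": [0, 26, 0], "angular": [0, 0, 0.01]}, {"grip": 0, "xyz": [0, 50, 0], "angular": [0, 0, 0.02]}, {"grip": 0, "xyz": [0, 66, 0], "angular": [0, 0, 0.02]}, {"grip": 0, "xyz": [0, 66, 0], "angular": [0, 0, 0.02]}, {"grip": 0, "xyz": [0, 66, 0], "angular": [0, 0, 0.02]}]}}

```text
time_s: 14.7
tcp_pos: [0.4826, -0.2528, 0.2374]
ee_rot: [[1.0, -0.003, -0.002], [-0.003, -1.0, 0.001], [-0.002, -0.001, -1.0]]
wrist_force: [-0.2, -0.4, -1.7]
gripper_width: 0.535
gripper_force: 30.0
```

```bash
python3 - <<'E'
from h import *;from station import r
go(r,(.49,-.252,.086),0)
E
```

```text
t 14.7 tcp [ 0.4826 -0.2528  0.2374] yaw -0.2 j [-11.  15. -12.  -0. -64. 100.] F [-0.2 -0.4 -1.7] g 0.535 29.99640565503796
tool mm [  7.7  -0.7 151.4]
turn [-0.001  0.002 -0.003]
```

>>> {"method": "move_arm", "body": {"series": [{"grip": 0, "xyz": [4, 0, 25], "angular": [0, 0, 0]}, {"grip": 0, "xyz": [8, 0, 60], "angular": [0, 0, 0]}, {"grip": 0, "xyz": [8, 0, 95], "angular": [0, 0, 0]}, {"grip": 0, "xyz": [8, 0, 125], "angular": [0, 0, 0]}, {"grip": 0, "xyz": [8, 0, 141], "angular": [0, 0, 0]}, {"grip": 0, "xyz": [8, 0, 147], "angular": [0, 0, 0]}, {"grip": 0, "xyz": [8, 0, 150], "angular": [0, 0, 0]}, {"grip": 0, "xyz": [8, 0, 150], "angular": [0, 0, 0]}, {"grip": 0, "xyz": [8, 0, 150], "angular": [0, 0, 0]}]}}

```text
time_s: 15.6
tcp_pos: [0.4919, -0.2529, 0.0897]
ee_rot: [[1.0, -0.001, 0.002], [-0.001, -1.0, -0.001], [0.002, 0.001, -1.0]]
wrist_force: [-0.1, -0.4, -1.6]
gripper_width: 0.536
gripper_force: 30.0
```

>>> {"method": "move_arm", "body": {"series": [{"grip": 0, "xyz": [0, 0, 2], "angular": [0, 0, 0]}, {"grip": 0, "xyz": [0, 0, 4], "angular": [0, 0, 0]}, {"grip": 0, "xyz": [0, 0, 4], "angular": [0, 0, 0]}, {"grip": 0, "xyz": [0, 0, 4], "angular": [0, 0, 0]}]}}

```text
time_s: 16.0
tcp_pos: [0.4915, -0.2529, 0.0854]
ee_rot: [[1.0, -0.002, 0.001], [-0.002, -1.0, -0.0], [0.001, 0.0, -1.0]]
wrist_force: [-1.9, 1.2, 3.3]
gripper_width: 0.531
gripper_force: 30.0
```

Floor contact is felt (+3.3 N). I release, retract and return to the large one.

>>> {"method": "move_arm", "body": {"series": [{"grip": 0.8, "xyz": [0, 0, 0], "angular": [0, 0, 0]}, {"grip": 0.8, "xyz": [0, 0, 0], "angular": [0, 0, 0]}, {"grip": 0.8, "xyz": [0, 0, 0], "angular": [0, 0, 0]}, {"grip": 0.8, "xyz": [0, 0, 0], "angular": [0, 0, 0]}, {"grip": 0.8, "xyz": [0, 0, -10], "angular": [0, 0, 0]}, {"grip": 0.8, "xyz": [0, 0, -40], "angular": [0, 0, 0]}, {"grip": 0.8, "xyz": [0, 0, -80], "angular": [0, 0, 0]}, {"grip": 1, "xyz": [0, 0, -100], "angular": [0, 0, 0]}, {"grip": 1, "xyz": [0, 0, -100], "angular": [0, 0, 0]}]}}

```text
time_s: 16.9
tcp_pos: [0.4932, -0.2535, 0.1891]
ee_rot: [[1.0, -0.001, 0.009], [-0.001, -1.0, -0.003], [0.009, 0.003, -1.0]]
wrist_force: [0.3, 0.0, -0.7]
gripper_width: 0.905
gripper_force: 0.0
```

```bash
python3 - <<'E'
from h import *;from station import r
go(r,(.441,.171,.180),-14)
a=r.capture("scene");b=r.capture("top")
for n,c in(("scene4",a),("top4",b)):np.savez(f"pics/{n}.npz",**c)
R=lambda i,x,y,w,h,k:cv2.resize(i[y:y+h,x:x+w,::-1],None,fx=k,fy=k,interpolation=cv2.INTER_CUBIC)
cv2.imwrite("pics/g4.png",np.vstack([np.hstack([R(a["img"],170,145,160,75,2.5),R(b["img"],285,200,160,75,2.5)]),np.hstack([R(a["img"],340,220,80,78,5),R(b["img"],170,230,80,78,5)])]))
E
```

```text
t 16.9 tcp [ 0.4932 -0.2535  0.1891] yaw -0.1 j [-10.  18. -15.   0. -57. 100.] F [ 0.3  0.  -0.7] g 0.905 0.0
tool mm [ -52.8 -424.5    7.6]
turn [ 0.002 -0.009  0.243]
```

View pics/g4.png

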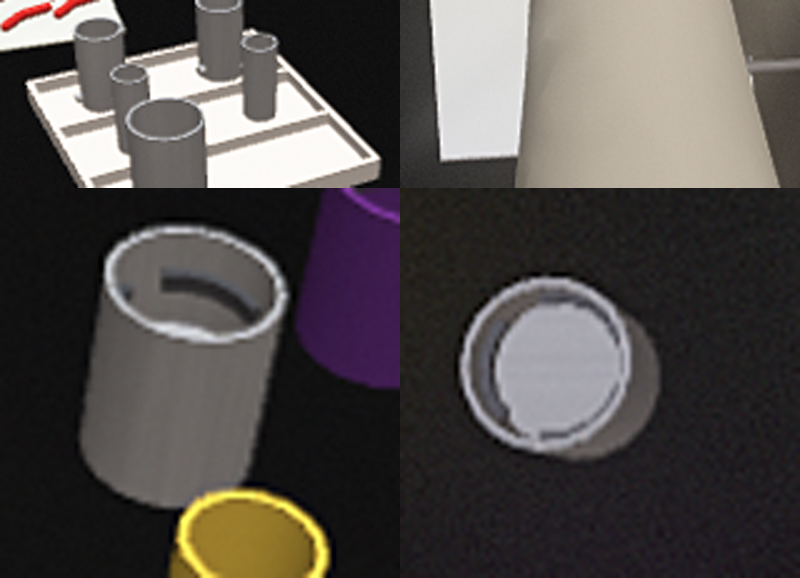

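The medium stands upright in its row (219,40). The large one is at top pixel (199.2,265.3), so about (0.439,0.170). I go there.

>>> {"method": "move_arm", "body": {"series": [{"grip": 1, "xyz": [-3, -28, 0], "angular": [0, 0, 0.02]}, {"grip": 1, "xyz": [-8, -65, 0], "angular": [0, 0, 0.04]}, {"grip": 1, "xyz": [-13, -103, 0], "angular": [0, 0, 0.06]}, {"grip": 1, "xyz": [-18, -141, 0], "angular": [0, 0, 0.08]}, {"grip": 1, "xyz": [-23, -179, 0], "angular": [0, 0, 0.1]}, {"grip": 1, "xyz": [-28, -217, 0], "angular": [0, 0, 0.12]}, {"grip": 1, "xyz": [-33, -255, 0], "angular": [0, 0, 0.15]}, {"grip": 1, "xyz": [-38, -293, 0], "angular": [0, 0, 0.18]}, {"grip": 1, "xyz": [-43, -331, 0], "angular": [0, 0, 0.21]}, {"grip": 1, "xyz": [-48, -366, 0], "angular": [0, 0, 0.23]}]}}

```text
time_s: 18.0
tcp_pos: [0.4425, 0.1144, 0.1833]
ee_rot: [[0.973, -0.23, -0.003], [-0.23, -0.973, -0.001], [-0.002, 0.002, -1.0]]
wrist_force: [0.7, 0.8, -0.1]
gripper_width: 1.0
gripper_force: 0.0
```

>>> {"method": "move_arm", "body": {"series": [{"grip": 1, "xyz": [0, -25, 0], "angular": [0, 0, 0]}, {"grip": 1, "xyz": [0, -50, 0], "angular": [0, 0, 0]}, {"grip": 1, "xyz": [0, -56, 0], "angular": [0, 0, 0]}, {"grip": 1, "xyz": [0, -56, 0], "angular": [0, 0, 0]}, {"grip": 1, "xyz": [0, -56, 0], "angular": [0, 0, 0]}]}}

```text
time_s: 18.5
tcp_pos: [0.4558, 0.1668, 0.1837]
ee_rot: [[0.973, -0.23, -0.002], [-0.23, -0.973, -0.001], [-0.002, 0.002, -1.0]]
wrist_force: [-0.5, 0.2, 0.4]
gripper_width: 0.997
gripper_force: 0.0
```

```bash
python3 - <<'E'
from h import *;from station import r
print(plane(load("top4"),(199.2,265.3),.084),plane(load("scene4"),(379,242),.084))
go(r,(.439,.170,.066))
E
```

```text
[0.43869496 0.16938481 0.084     ] [0.44798184 0.18370699 0.084     ]
t 18.5 tcp [0.4558 0.1668 0.1837] yaw -13.3 j [ 39.  12. -24.  -0. -54.  37.] F [-0.5  0.2  0.4] g 0.997 0.0
tool mm [-16.9   0.6 117.7]
turn [0.002 0.002 0.   ]
```

>>> {"method": "move_arm", "body": {"series": [{"grip": 1, "xyz": [-10, 0, 0], "angular": [0, 0, 0]}, {"grip": 1, "xyz": [-17, 0.5, 10], "angular": [0, 0, 0]}, {"grip": 1, "xyz": [-17, 0.5, 35], "angular": [0, 0, 0]}, {"grip": 1, "xyz": [-17, 0.5, 55], "angular": [0, 0, 0]}, {"grip": 1, "xyz": [-17, 0.5, 70], "angular": [0, 0, 0]}, {"grip": 1, "xyz": [-17, 0.5, 80], "angular": [0, 0, 0]}, {"grip": 1, "xyz": [-17, 0.5, 90], "angular": [0, 0, 0]}]}}

```text
time_s: 19.2
tcp_pos: [0.4395, 0.1708, 0.0939]
ee_rot: [[0.973, -0.23, -0.0], [-0.23, -0.973, -0.0], [-0.0, 0.0, -1.0]]
wrist_force: [-0.2, -0.3, -0.6]
gripper_width: 0.998
gripper_force: 0.0
```

>>> {"method": "move_arm", "body": {"series": [{"grip": 1, "xyz": [0, 0, 15], "angular": [0, 0, 0]}, {"grip": 1, "xyz": [0, 0, 27], "angular": [0, 0, 0]}, {"grip": 1, "xyz": [0, 0, 27], "angular": [0, 0, 0]}, {"grip": 0, "xyz": [0, 0, 27], "angular": [0, 0, 0]}, {"grip": 0, "xyz": [0, 0, 27], "angular": [0, 0, 0]}, {"grip": 0, "xyz": [0, 0, 27], "angular": [0, 0, 0]}, {"grip": 0, "xyz": [0, 0, 27], "angular": [0, 0, 0]}, {"grip": 0, "xyz": [0, 0, 27], "angular": [0, 0, 0]}, {"grip": 0, "xyz": [0, 0, 27], "angular": [0, 0, 0]}, {"grip": 0, "xyz": [0, 0, 27], "angular": [0, 0, 0]}]}}

```text
time_s: 20.2
tcp_pos: [0.4403, 0.1716, 0.0682]
ee_rot: [[0.973, -0.229, 0.001], [-0.229, -0.973, 0.001], [0.001, -0.001, -1.0]]
wrist_force: [-2.0, 0.6, 6.0]
gripper_width: 0.754
gripper_force: 30.0
```

>>> {"method": "move_arm", "body": {"series": [{"grip": 0, "xyz": [0, 0, -5], "angular": [0, 0, 0]}, {"grip": 0, "xyz": [0, 0, -15], "angular": [0, 0, 0]}, {"grip": 0, "xyz": [0, 0, -35], "angular": [0, 0, 0]}, {"grip": 0, "xyz": [0, 0, -65], "angular": [0, 0, 0]}, {"grip": 0, "xyz": [0, 0, -100], "angular": [0, 0, 0]}, {"grip": 0, "xyz": [0, 0, -130], "angular": [0, 0, 0]}, {"grip": 0, "xyz": [0, 0, -145], "angular": [0, 0, 0]}, {"grip": 0, "xyz": [0, 0, -145], "angular": [0, 0, 0]}, {"grip": 0, "xyz": [0, 0, -145], "angular": [0, 0, 0]}]}}

```text
time_s: 21.1
tcp_pos: [0.4384, 0.1703, 0.2111]
ee_rot: [[0.973, -0.231, -0.003], [-0.231, -0.973, -0.001], [-0.003, 0.002, -1.0]]
wrist_force: [-0.3, 0.1, -8.7]
gripper_width: 0.754
gripper_force: 30.0
```

```bash
python3 - <<'E'
from h import *;from station import r
go(r,(.49,-.077,.210),0)
E
```

```text
t 21.1 tcp [0.4384 0.1703 0.2111] yaw -13.3 j [ 41.   9. -23.  -0. -58.  36.] F [-0.3  0.1 -8.7] g 0.754 29.998879991981084
tool mm [107.3 228.7   1.2]
turn [ 0.002  0.003 -0.233]
```

>>> {"method": "move_arm", "body": {"series": [{"grip": 0, "xyz": [10, 22, 0], "angular": [0, 0, -0.02]}, {"grip": 0, "xyz": [25, 53, 0], "angular": [0, 0, -0.05]}, {"grip": 0, "xyz": [40, 85, 0], "angular": [0, 0, -0.08]}, {"grip": 0, "xyz": [55, 117, 0], "angular": [0, 0, -0.12]}, {"grip": 0, "xyz": [70, 149, 0], "angular": [0, 0, -0.15]}, {"grip": 0, "xyz": [85, 181, 0], "angular": [0, 0, -0.18]}, {"grip": 0, "xyz": [97, 207, 0], "angular": [0, 0, -0.21]}, {"grip": 0, "xyz": [107, 228, 0], "angular": [0, 0, -0.23]}, {"grip": 0, "xyz": [107, 228, 0], "angular": [0, 0, -0.23]}, {"grip": 0, "xyz": [107, 228, 0], "angular": [0, 0, -0.23]}]}}

```text
time_s: 22.1
tcp_pos: [0.4902, -0.0757, 0.2102]
ee_rot: [[1.0, -0.004, -0.005], [-0.004, -1.0, 0.0], [-0.005, -0.0, -1.0]]
wrist_force: [0.2, 0.4, -8.9]
gripper_width: 0.757
gripper_force: 30.0
```

```bash
python3 - <<'E'
from h import *;from station import r
go(r,(.49,-.077,.077),0)
E
```

```text
t 22.1 tcp [ 0.4902 -0.0757  0.2102] yaw -0.2 j [ 10.  12. -20.  -0. -58.  80.] F [ 0.2  0.4 -8.9] g 0.757 29.999257668750943
tool mm [  0.6   1.3 133.2]
turn [-0.     0.005 -0.004]
```

>>> {"method": "move_arm", "body": {"series": [{"grip": 0, "xyz": [0, 2, 20], "angular": [0, 0, 0]}, {"grip": 0, "xyz": [0, 2, 50], "angular": [0, 0, 0]}, {"grip": 0, "xyz": [0, 2, 85], "angular": [0, 0, 0]}, {"grip": 0, "xyz": [0, 2, 112], "angular": [0, 0, 0]}, {"grip": 0, "xyz": [0, 2, 126], "angular": [0, 0, 0]}, {"grip": 0, "xyz": [0, 2, 131], "angular": [0, 0, 0]}, {"grip": 0, "xyz": [0, 2, 132], "angular": [0, 0, 0]}, {"grip": 0, "xyz": [0, 2, 132], "angular": [0, 0, 0]}]}}

```text
time_s: 22.9
tcp_pos: [0.4924, -0.0768, 0.0811]
ee_rot: [[1.0, -0.001, 0.001], [-0.001, -1.0, 0.0], [0.001, -0.0, -1.0]]
wrist_force: [-0.1, -0.3, -7.2]
gripper_width: 0.758
gripper_force: 30.0
```

>>> {"method": "move_arm", "body": {"series": [{"grip": 0, "xyz": [0, 0, 1], "angular": [0, 0, 0]}, {"grip": 0, "xyz": [0, 0, 1], "angular": [0, 0, 0]}, {"grip": 0, "xyz": [0, 0, 1], "angular": [0, 0, 0]}]}}

```text
time_s: 23.2
tcp_pos: [0.4919, -0.0773, 0.0801]
ee_rot: [[1.0, -0.002, 0.001], [-0.002, -1.0, 0.0], [0.001, -0.0, -1.0]]
wrist_force: [0.2, 0.5, -8.1]
gripper_width: 0.757
gripper_force: 30.0
```

>>> {"method": "move_arm", "body": {"series": [{"grip": 0, "xyz": [0, 0, 2], "angular": [0, 0, 0]}, {"grip": 0, "xyz": [0, 0, 4], "angular": [0, 0, 0]}, {"grip": 0, "xyz": [0, 0, 4], "angular": [0, 0, 0]}, {"grip": 0, "xyz": [0, 0, 4], "angular": [0, 0, 0]}]}}

```text
time_s: 23.6
tcp_pos: [0.4918, -0.0773, 0.0763]
ee_rot: [[1.0, -0.001, 0.0], [-0.001, -1.0, -0.0], [0.0, 0.0, -1.0]]
wrist_force: [-3.9, 1.8, 1.4]
gripper_width: 0.755
gripper_force: 30.0
```

On the floor; I release and retract.

>>> {"method": "move_arm", "body": {"series": [{"grip": 0.96, "xyz": [0, 0, 0], "angular": [0, 0, 0]}, {"grip": 0.96, "xyz": [0, 0, 0], "angular": [0, 0, 0]}, {"grip": 0.96, "xyz": [0, 0, 0], "angular": [0, 0, 0]}, {"grip": 0.96, "xyz": [0, 0, 0], "angular": [0, 0, 0]}, {"grip": 0.96, "xyz": [0, 0, -10], "angular": [0, 0, 0]}, {"grip": 0.96, "xyz": [0, 0, -40], "angular": [0, 0, 0]}, {"grip": 0.96, "xyz": [0, 0, -80], "angular": [0, 0, 0]}, {"grip": 0.96, "xyz": [0, 0, -120], "angular": [0, 0, 0]}, {"grip": 0.96, "xyz": [0, 0, -140], "angular": [0, 0, 0]}, {"grip": 0.96, "xyz": [0, 0, -140], "angular": [0, 0, 0]}]}}

```text
time_s: 24.6
tcp_pos: [0.4938, -0.0772, 0.2201]
ee_rot: [[1.0, -0.001, 0.01], [-0.001, -1.0, 0.001], [0.01, -0.001, -1.0]]
wrist_force: [-1.1, 0.3, 0.5]
gripper_width: 0.964
gripper_force: 0.0
```

>>> {"method": "move_arm", "body": {"series": [{"grip": 0.96, "xyz": [-5, -30, 0], "angular": [0, 0, 0]}, {"grip": 0.96, "xyz": [-10, -70, 0], "angular": [0, 0, 0]}, {"grip": 0.96, "xyz": [-10, -110, 0], "angular": [0, 0, 0]}, {"grip": 0.96, "xyz": [-10, -150, 0], "angular": [0, 0, 0]}, {"grip": 0.96, "xyz": [-10, -190, 0], "angular": [0, 0, 0]}, {"grip": 0.96, "xyz": [-10, -220, 0], "angular": [0, 0, 0]}, {"grip": 0.96, "xyz": [-10, -220, 0], "angular": [0, 0, 0]}, {"grip": 0.96, "xyz": [-10, -220, 0], "angular": [0, 0, 0]}]}}

```text
time_s: 25.4
tcp_pos: [0.4815, 0.1428, 0.2148]
ee_rot: [[1.0, -0.001, -0.002], [-0.001, -1.0, -0.001], [-0.002, 0.001, -1.0]]
wrist_force: [-0.8, -0.2, 0.4]
gripper_width: 0.959
gripper_force: 0.0
```

```bash
python3 - <<'E'
from h import *;from station import r
go(r)
a=r.capture("scene")["img"];b=r.capture("top")["img"]
R=lambda i,x,y,w,h,k:cv2.resize(i[y:y+h,x:x+w,::-1],None,fx=k,fy=k,interpolation=cv2.INTER_CUBIC)
cv2.imwrite("pics/g5.png",np.hstack([R(a,170,130,160,140,2.5),R(b,285,135,160,140,2.5)]))
E
```

```text
t 25.4 tcp [0.4815 0.1428 0.2148] yaw -0.0 j [ 35.  12. -19.  -0. -59.  55.] F [-0.8 -0.2  0.4] g 0.959 0.0
turn [0.001 0.002 0.   ]
```

View pics/g5.png

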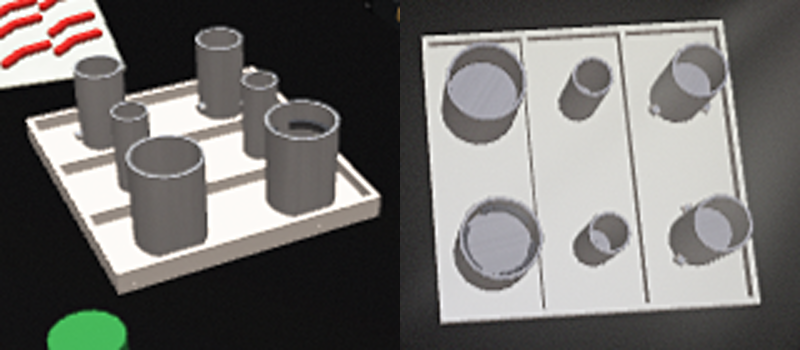

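All three stand upright in their rows: large (499,240), small (608,235) and medium (720,225). The tray's own beakers are undisturbed.

```bash
python3 -c "
from station import r
print(r.finish_job())"
```

```text
the job is handed in; nothing more can be done
None
```

The nest is apart and the job is handed in at about 25 s: the large, medium and small beakers each stand upright in the row of their size, the tray's own beakers look unmoved in the last picture, and no verdict came back.

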